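Square the blanks in the drilling jig and hold them up on a wedge

ROBOT

A 7-joint arm with a two-finger parallel gripper is mounted at the origin on the work surface. World frame = base frame: x ahead of the robot, y to its left, z up, the work surface at z = 0. Lengths are in m, angles in rad, forces in N, time in s.
With the tool pointing down it reaches from about 0.4 to 0.85 m from the base axis. Payload 10.4 kg.
Tool frame: the origin (TCP) lies on the centre line of the jaws, within the pads' length; the fingertips stand r.tip_extent ahead of it and the grasp point (between the pads) lies 8 mm behind it (r.tip_extent is the distance from the TCP to the fingertips, in m); z points along the fingers, y is the direction in which the jaws open and shut (so a half turn about z gives the same grasp; the last joint's range is limited). The gripper opens to 87 mm and grips with 3 to 60 N. Pads are 19 mm wide; open, the fingers measure 117 mm over their backs; the gripper's body (75 mm by 190 mm) begins 51 mm behind the grasp point.
Start: joints at [-1.367, 0.332, -0.065, 1.46, 0.022, 1.35, -0.088], TCP at [0.141, 0.609, 0.234] pointing down, gripper open.
Joint ranges: [-2.6, 2.6], [-0.5, 2.12], [-1.47, 1.34], [0.16, 2.42], [-1.27, 4.41], [0.06, 2.06], [-2.6, 2.6]. Speed limits (rad/s): [2.22, 2.22, 2.79, 2.79, 3.14, 3.14, 3.14].

INTERFACE

Orientations are given as a unit quaternion [x, y, z, w].
In Python, from bench import r gives the robot as it stands.
- The arm moves only by the shell command python3 -m jog 'ROWS' [FORCE]. ROWS is JSON, a list of rows, each a list of 7 numbers: the shift along the tool's x, y, z in cm, then the turn, a rotation vector about the tool's x, y, z in rad, then the opening, from -1 (shut) to 1 (fully open). In form: [[tx, ty, tz, wx, wy, wz, jaw], ...]. A call has 1 to 20 rows; each row shifts and turns the commanded pose from where the row before left it, along the tool's axes as they then stand; what a row does not reach is not made up. A row lasts 1/8 s, in which the tool goes at most 62.5 mm and 10.7 degrees, less where a joint would pass 70% of its speed; a pose out of reach is approached as far as the arm can. A call with a gripper value outside its range is refused whole. The fingers move at their own pace and stop on an object; FORCE is the grip in N (left out, the last holds). Time passes only in rows, so rows that do not move let the fingers close. It gives the time, the measured TCP pose, the force and the opening at its end, in the units of the state.
- r.read_state(): the state, without advancing time (a new reading comes with each control period).
- r.camera(name): name is "side" or "top" or "wrist"; returns a dict with "frame" (480x640x3 uint8, red, green, blue), "fx", "fy", "cx", "cy" (pixels), "camera_from_world" (4x4, takes a point from world to camera coordinates). Camera axes: x right, y down, z forward; pixel columns grow to the right and rows downward; lengths in m; the calibration is good to about 2 mm. A picture is of the moment at which its call begins. There is no depth.
- r.close_job(): hands the job in, once; it reports no verdict.
Trained networks look in a picture, given as the dict that the camera call returned (one of the last four; its "shot" number tells which), for a name from the list of things; names that differ only in an ending like _2 or _b are one class to them, and where a whole thing is asked for, a point or a joint stands for the part that bears it (a point fixed in the world has none). Each returns a list of dicts, best first, with "score" (0 to 1); they miss things now and then, are a little off and sometimes report something else, mostly with a low value. They report only what shows in the picture. A call takes as long as a camera call.
- r.search_frame(picture, thing): "rect" ([left, top, right, bottom] in pixels, round what is visible of it).
The state is a dict: "time": time; "joint_positions": joint angles; "joint_vel": joint speeds; "joint_torque": joint torques, N m; "ee_pos": TCP position; "eef_rot": TCP orientation; "ft_force": force on the tool from outside, world axes, zero at the start; "torque": the same for the moment, N m; "width": finger opening in m.
Only numpy, scipy, OpenCV 4.12 (cv2) and the standard library are available. Lean on these libraries where they do the work, as an engineer would, in place of code of your own. Each camera call takes 0.05 s, during which the arm holds its last target.

TASK

Tap the front edges of the three stacked wooden blanks until all of them are home against the jig's back fence, edges flush. Then take the wooden wedge by its grip block, set it flat on the bench in front of the jig and slide it, tip first, under the overhanging front of the stack until the front edge just lifts off the jig plate, about 3 to 4 mm, so that a backing sheet could be slipped in; finish while still gripping the wedge there, not touching the blanks, with the stack still flush, and leave the glue bottle, hammer and offcut where they are.

Things in the scene. Friction and masses are not known exactly. Their poses are not given: they have to be found in the camera images.
- jig: Fixed jig, pose varies: aluminium plate 18 mm thick, dark wood back fence and side cheeks. Origin on the bench, mid-width; +x from open front (robot side) to fence, z up. In its frame (mm): plate front x=-60; fence face x=+70, top z=58; cheeks x -60 to 70, inner faces y=+-62.5, outer +-74.5, top z=44. A blank that is home has its front edge at x=-110, so overhangs the plate by 50.
- low_front (a point): Bottom of three equal light-wood blanks, 180 (x) x 120 (y) x 10 mm, 0.1-0.2 kg each, stacked on the jig plate, each pulled 5-24 mm from the fence towards the robot. Point: middle of its front edge face, half-way up. In the jig frame z=23 mm when flat, x=-110 mm when home. Axes as the jig's. Wedged up, the blank tips about its rear edge and this point rises with the front edge.
- mid_front (a point): The same point of the middle blank (z = 33 mm in the jig frame when flat).
- top_front (a point): The same point of the top blank (z = 43 mm in the jig frame when flat; top of the stack 48 mm). Pushing the stack home against friction takes up to about 15 N.
- low_centre (a point): Centre of the bottom blank, 90 mm behind its front edge, half-way up.
- mid_centre (a point): Centre of the middle blank.
- top_centre (a point): Centre of the top blank.
- blank_low: Bottom blank, origin at the centre of its underside.
- blank_mid: Middle blank, origin at the centre of its underside.
- blank_top: Top blank, origin at the centre of its underside.
- wedge_grip (a point): Loose light-wood wedge, 40 mm wide, 0.1 kg, flat on the bench left or right of the jig, tip roughly away from the robot. Point: centre of its upright grip block (40 x 40 mm, 50 mm high), 25 mm above the underside; x towards the tip. The ramp starts 20 mm ahead of it, 28 mm high, and falls 1 in 4 to a blunt tip 13 mm high, 80 mm ahead. Grip the block across y.
- wedge: The same wedge, 100 mm long; origin on its underside, 50 mm behind the tip, x towards the tip. Its ramp meets the stack's lower front edge (18 mm high) once the tip is 20 mm under it; each further 4 mm of push lifts the edge 1 mm (34 mm under: 3.5 mm of lift). A few newtons push it.
- glue: Glue bottle, white, 56 mm across, 110 mm tall, on the other side from the wedge; bystander; origin under its centre.
- mallet: Hammer, 240 mm long, lying on the bench to the left of the jig; bystander.
- offcut: Dark wood offcut, 90 by 45 by 45 mm, on the bench to the right of the jig; bystander.

How it is judged:
On the way, in this order (a step that is already met when the one before it is completed fails the run):
1. all three blanks are home against the fence, front edges flush, flat on the plate, before the wedge lifts them (x of each of low_front, mid_front, top_front in the frame of jig above -0.1135 m and angle between the x axis of each of low_front, mid_front, top_front and the x axis of jig, either way round below 0.06 rad and z of mid_centre in the frame of low_centre between 0.008 and 0.012 m and z of top_centre in the frame of mid_centre between 0.008 and 0.012 m and z of low_front in the frame of jig below 0.0243 m), for 0.2 s.
2. the gripped wedge lifts the front edge of the stack off the plate (x of each of low_front, mid_front, top_front in the frame of jig above -0.1135 m and angle between the x axis of each of low_front, mid_front, top_front and the x axis of jig, either way round below 0.06 rad and z of low_front in the frame of jig between 0.0245 and 0.029 m and contact force between the fingers and wedge above 1 N and contact force between wedge and blank_low above 0.3 N and height (world z) of wedge_grip below 0.029 m and angle between wedge_grip's own z axis and vertical below 0.08 rad), for 0.3 s.
At the end, for the whole second after the job is handed in: Blanks within 3.5 mm of the fence, square within 0.06 rad, stacked; bottom front edge lifted 1.5 to 6 mm; the wedge carries it (over 0.3 N), lies flat on the bench (4 mm, 0.08 rad) and is gripped (over 1 N); the robot touches no blank (all of step 2 and z of mid_centre in the frame of low_centre between 0.008 and 0.012 m and z of top_centre in the frame of mid_centre between 0.008 and 0.012 m and contact force between each of the arm, the fingers and blank_low below 0.2 N and contact force between each of the arm, the fingers and blank_mid below 0.2 N and contact force between each of the arm, the fingers and blank_top below 0.2 N); the arm keeps its last pose, push and grip.
It fails at once if the glue bottle is disturbed (moved over 30 mm) (distance of glue from where it was at the start of the episode above 0.03 m).
It fails at once if the hammer is disturbed (moved over 30 mm) (distance of mallet from where it was at the start of the episode above 0.03 m).
It fails at once if the offcut is disturbed (moved over 30 mm) (distance of offcut from where it was at the start of the episode above 0.03 m).
It also fails if it takes over 58 s, if anything falls off the work surface, if the arm or the gripper's body presses on something with over 40 N, if the wrist force passes 120 N, or if a joint passes its speed limit or range.

## Working session

There is one attempt and no reset: what is moved stays moved. The work goes in short steps, Python scripts to look and compute and a shell command to move; the robot and the scene stay as the last step left them, time stands still between calls to the robot, and variables do not carry over. Pictures are saved under pics/ and viewed, and the job is handed in when it is done.

```bash
ls; mkdir -p pics
python3 - <<'E'
from bench import r
import cv2
s=r.read_state()
for k in s: print(k,s[k])
print(r.tip_extent)
for n in ["side","top","wrist"]:
    p=r.camera(n); cv2.imwrite(f"pics/{n}0.png",p["frame"][:,:,::-1]); print(n,p["fx"],p["fy"],p["cx"],p["cy"],p["camera_from_world"])
    for t in ["jig","low_front","mid_front","top_front","wedge_grip","wedge","glue","mallet","offcut","blank_top"]:
        try: print(t,[(round(d["score"],2),[int(x) for x in d["rect"]]) for d in r.search_frame(p,t)[:2]])
        except Exception as e: print(t,e)
E
```

```text
pics
time 0.0
joint_positions [-1.36662087  0.33284712 -0.06471298  1.46093791  0.02160605  1.34989267
 -0.08847032]
joint_vel [-0.00123582  0.0007032  -0.00123304 -0.00100403  0.00141088  0.00119407
 -0.00032913]
joint_torque [-9.77192503e-04 -6.23259473e+01  2.44971999e-02 -3.89894235e+01
 -6.13275287e-02  3.97022814e-02  1.20188211e-04]
ee_pos [0.14043943 0.60863913 0.23277104]
eef_rot [ 1.13112997e-01  9.93581888e-01 -6.93117476e-04 -4.54989136e-05]
ft_force [ 0.87741976 -0.10646121  0.21483951]
torque [-0.02476554 -0.00829167 -0.02295008]
width 0.08701026597116629
0.011
side 507.67623080196074 507.67623080196074 318.7026677793907 234.58136259060322 [[-0.9695269  -0.24494982 -0.00414402  0.54569395]
 [-0.12929847  0.52599273 -0.84060309  0.1183917 ]
 [ 0.2080853  -0.8144515  -0.54163574  0.82044114]
 [ 0.          0.          0.          1.        ]]
jig [(0.63, [187, 212, 300, 308]), (0.57, [215, 228, 336, 286])]
low_front [(0.67, [274, 285, 314, 296])]
mid_front [(0.63, [271, 284, 312, 289])]
top_front [(0.81, [216, 226, 336, 287])]
wedge_grip [(0.68, [382, 170, 432, 194]), (0.
[... 717 characters left out ...]
34, 278, 461, 319])]
wedge [(0.59, [427, 272, 460, 320])]
glue [(0.59, [173, 270, 204, 292])]
mallet [(0.73, [129, 154, 218, 235])]
offcut [(0.71, [428, 171, 468, 214]), (0.52, [427, 272, 461, 318])]
blank_top [(0.75, [258, 177, 312, 259])]
wrist 423.87633849643606 423.87633849643606 318.1930918404991 243.64132384262015 [[ 2.25593363e-01  9.74221455e-01  4.37360487e-04 -6.25231148e-01]
 [ 9.37680607e-01 -2.17253621e-01  2.71211988e-01 -3.10106522e-02]
 [ 2.64315556e-01 -6.07735200e-02 -9.62519541e-01  3.91076947e-01]
 [ 0.00000000e+00  0.00000000e+00  0.00000000e+00  1.00000000e+00]]
jig []
low_front []
mid_front []
top_front []
wedge_grip []
wedge []
glue []
mallet []
offcut []
blank_top []
```

View pics/top0.png

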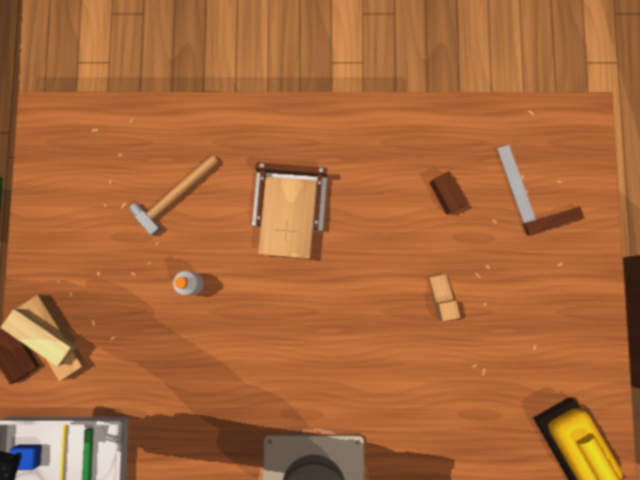

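View pics/side0.png

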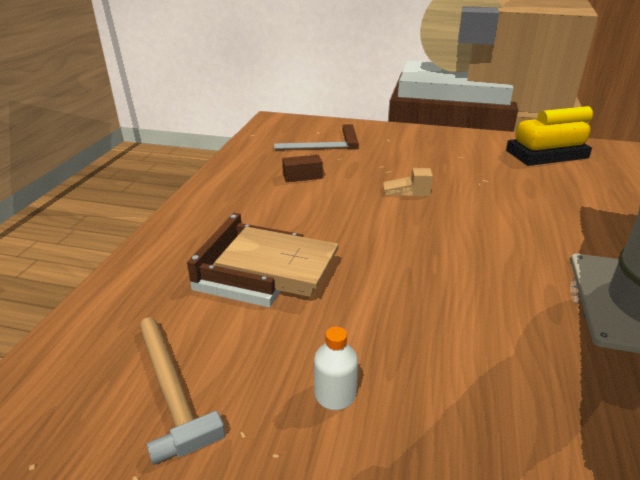

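View pics/wrist0.png

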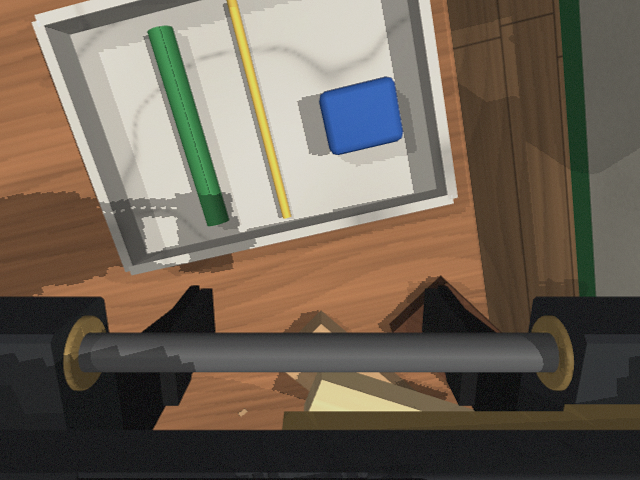

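The top view shows the stack in the jig (front edge near row 257, cols 259–312), the wedge at (445,297) with its grip block nearest the robot, the glue at (187,283), the hammer at upper left and the offcut at (449,192). I'll zoom in for precise corners.

```bash
cat > h.py <<'E'
import numpy as np, cv2
from bench import r
def ray(p,u,v):
    T=np.array(p["camera_from_world"]);R=T[:3,:3];c=-R.T@T[:3,3]
    d=R.T@np.array([(u-p["cx"])/p["fx"],(v-p["cy"])/p["fy"],1.]);return c,d
def atz(p,u,v,z):
    c,d=ray(p,u,v);return c+d*(z-c[2])/d[2]
def tri(l):
    A=np.zeros((3,3));b=np.zeros(3)
    for p,u,v in l:
        c,d=ray(p,u,v);d=d/np.linalg.norm(d);M=np.eye(3)-np.outer(d,d);A+=M;b+=M@c
    return np.linalg.solve(A,b)
def proj(p,X):
    T=np.array(p["camera_from_world"]);q=T[:3,:3]@np.array(X)+T[:3,3]
    return np.array([p["fx"]*q[0]/q[2]+p["cx"],p["fy"]*q[1]/q[2]+p["cy"]])
def zoom(p,name,x0,y0,x1,y1,k):
    im=cv2.resize(p["frame"][y0:y1,x0:x1,::-1],None,fx=k,fy=k,interpolation=cv2.INTER_CUBIC);cv2.imwrite("pics/"+name,im)
E
python3 - <<'E'
from h import *
p=r.camera("top"); 
zoom(p,"t1.png",240,150,340,270,5); zoom(p,"t2.png",420,265,470,330,9)
p=r.camera("side"); zoom(p,"s1.png",180,200,350,310,4);zoom(p,"s2.png",370,155,450,205,8)
E
```

```text
(no output)
```

View pics/t1.png

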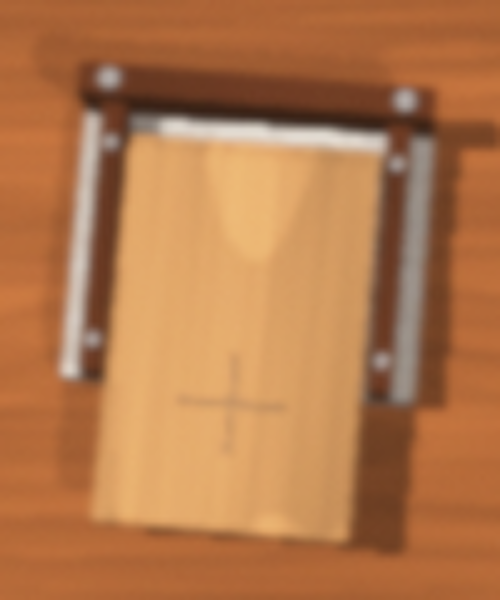

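View pics/t2.png

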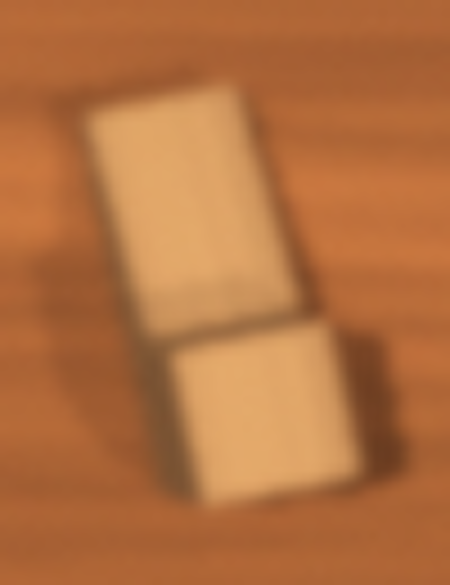

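View pics/s1.png

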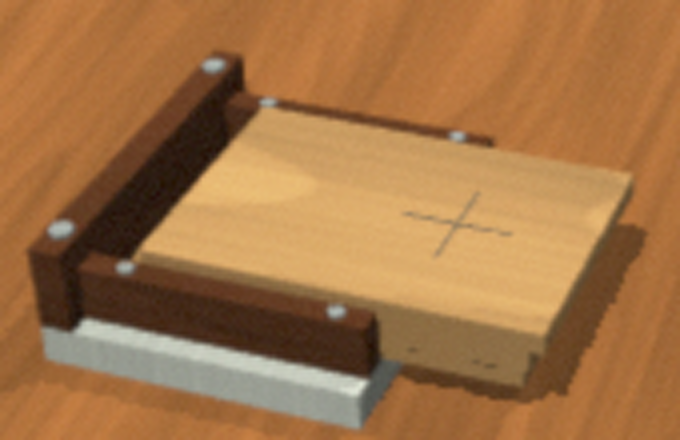

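View pics/s2.png

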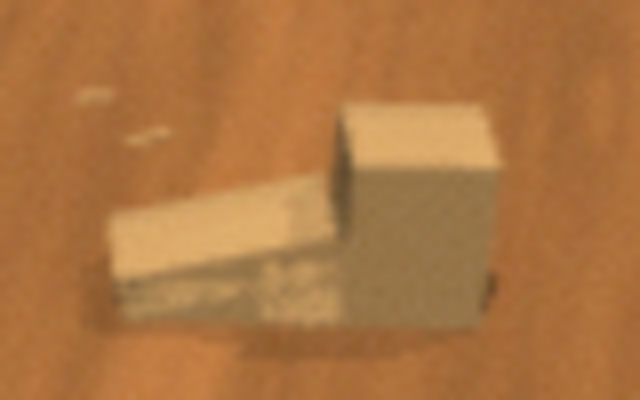

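Run:
```python
from h import *
p=r.camera("top"); s=r.camera("side")
t=lambda x,y:(x/5+240-.4,y/5+150-.4)   # half-pixel centre shift
w=lambda x,y:(x/9+420-.45,y/9+265-.45)
ss=lambda x,y:(x/4+180-.4,y/4+200-.4)
s2=lambda x,y:(x/8+370-.44,y/8+155-.44)
# jig
fs=[atz(p,*t(*q),.044) for q in [(92,339),(381,360),(112,142),(397,163)]]
mf=(fs[0]+fs[1])/2;mr=(fs[2]+fs[3])/2;print("screws",np.round(fs,4).tolist())
ax=mr-mf;print("yaw axis",np.arctan2(ax[1],ax[0]), "yaw cross",np.arctan2(*( (fs[0]-fs[1])[[0]]*-1),(fs[0]-fs[1])[1]))
F=[atz(p,*t(*q),.018) for q in [(58,378),(416,404)]];print("plate front",np.round(F,4).tolist())
B=[atz(p,*t(*q),.058) for q in [(82,64),(434,90),(80,100),(432,128)]];print("fence top back/front",np.round(B,4).tolist())
T=[atz(p,*t(*q),.048) for q in [(132,137),(384,153),(350,542),(92,520)]];print("top blank",np.round(T,4).tolist())
for i in range(4): d=T[(i+1)%4]-T[i];print(np.linalg.norm(d),np.arctan2(d[1],d[0]))
W=[atz(p,*w(*q),.050) for q in [(168,350),(325,322),(360,472),(205,504)]];print("block",np.round(W,4).tolist(),np.mean(W,0))
for i in range(4): d=W[(i+1)%4]-W[i];print(np.linalg.norm(d),np.arctan2(d[1],d[0]))
tp=[atz(p,*w(*q),.013) for q in [(83,118),(235,84)]];print("tip",np.mean(tp,0))
# triangulate
print("tri block FL,FR? ",[np.round(tri([(p,*w(*a)),(s,*s2(*b))]),4) for a,b in [((168,350),(352,167)),((325,322),(345,103)),((205,504),(500,165)),((360,472),(485,103))]])
print("tri stack", [np.round(tri([(p,*t(*a)),(s,*ss(*b))]),4) for a,b in [((92,520),(545,333)),((350,542),(632,175)),((82,64),(32,252))]])
g=[ (d['score'],d['rect']) for d in r.search_frame(p,'glue')[:1]];print(g)
```

```text
screws [[0.6229, 0.1305, 0.044], [0.613, -0.0061, 0.044], [0.7177, 0.1222, 0.044], [0.7077, -0.0136, 0.044]]
yaw axis -0.08278443126257123 yaw cross -0.07220210305310183
plate front [[0.6078, 0.1497, 0.018], [0.5954, -0.0229, 0.018]]
fence top back/front [[0.752, 0.1354, 0.058], [0.7396, -0.0309, 0.058], [0.7347, 0.1361, 0.058], [0.7213, -0.03, 0.058]]
top blank [[0.7192, 0.1123, 0.048], [0.7116, -0.0074, 0.048], [0.5267, 0.0083, 0.048], [0.5368, 0.1288, 0.048]]
0.11995015853212888 -1.634602022641483
0.18558706446670087 3.057128818533685
0.12097606540703823 1.486837488351202
0.18317340412718164 -0.09020424920946467
block [[0.422, -0.2884, 0.05], [0.4292, -0.3288, 0.05], [0.3912, -0.3366, 0.05], [0.383, -0.2969, 0.05]] [ 0.40634814 -0.31267391  0.05      ]
0.041006897204016034 -1.3948937077830095
0.03879543340727498 -2.9384389529481747
0.04057471335994771 1.7727019354534146
0.03986431740973595 0.21361412539297997
tip [ 0.48692659 -0.29657993  0.013     ]
tri block FL,FR?  [array([ 0.4213, -0.2884,  0.0503]), array([ 0.4277, -0.3288,  0.0503]), array([ 0.3821, -0.2965,  0.0515]), array([ 0.3895, -0.3364,  0.0511])]
tri stack [array([0.5358, 0.1286, 0.0484]), array([0.5264, 0.0082, 0.0466]), array([0.7521, 0.1354, 0.0551])]
[(0.87, [170.9, 269.8, 201.4, 294.9])]
```

```bash
python3 -m jog '[[-1,-1,0,0,0,0,1],[-2,-2,0,0,0,0,1],[-2,-2,0,0,0,0,1]]'
cat >> h.py <<'E'
from scipy.spatial.transform import Rotation as Ro
JO=np.array([0.662,0.0585,0]);JY=-0.077
def jig2w(x,y=0,z=0):
    c,s=np.cos(JY),np.sin(JY);return JO+np.array([c*x-s*y,s*x+c*y,z])
def w2jig(P):
    d=np.array(P)-JO;c,s=np.cos(JY),np.sin(JY);return np.array([c*d[0]+s*d[1],-s*d[0]+c*d[1],d[2]])
def plan(P,yaw_y=None):
    """tool shift (cm) to world P, and tool rotvec to tool-down with y axis at azimuth yaw_y"""
    s=r.read_state();R=Ro.from_quat(s["eef_rot"]);d=R.inv().apply(np.array(P)-s["ee_pos"])*100
    print("t",s["time"],"pos",np.round(s["ee_pos"],4),"q",np.round(s["joint_positions"],2),"f",np.round(s["ft_force"],1),"w",round(s["width"],4))
    print("shift cm",np.round(d,2),"norm",np.linalg.norm(d))
    if yaw_y is not None:
        y=np.array([np.cos(yaw_y),np.sin(yaw_y),0]);z=np.array([0,0,-1.]);x=np.cross(y,z)
        print("rotvec",np.round((R.inv()*Ro.from_matrix(np.c_[x,y,z])).as_rotvec(),3))
        print("shift in final frame",np.round(np.c_[x,y,z].T@(np.array(P)-s["ee_pos"])*100,2))
E
python3 -c "
from h import *
plan(jig2w(-.18,0,.2),JY-np.pi/2)"
```

```text
time: 2.28
ee_pos: [0.179, 0.5476, 0.2335]
eef_rot: [0.113, 0.994, -0.0, 0.0]
ft_force: [1.0, -0.2, -0.0]
width: 0.0871
t 2.275 pos [0.179  0.5476 0.2335] q [-1.3   0.23 -0.04  1.59  0.01  1.32  0.  ] f [ 1.  -0.2 -0. ] w 0.0871
shift cm [-40.28 -39.46   3.36] norm 56.48758249374569
rotvec [0.    0.    2.991]
shift in final frame [33.92 45.05  3.35]
```

```bash
python3 -m jog '[[-3.1,-3,0,0,0,0,1],[-3.1,-3,0,0,0,0,1],[-3.1,-3,0,0,0,0,1],[-3.1,-3,0,0,0,0,1],[-3.1,-3,0,0,0,0,1],[-3.1,-3,0,0,0,0,1],[-3.1,-3,0,0,0,0,1],[-3.1,-3,0,0,0,0,1],[-3.1,-3,0,0,0,0,1],[-3.1,-3,0,0,0,0,1],[-3.1,-3,0,0,0,0,1],[-3.1,-3,0,0,0,0,1],[-3.1,-3.5,0,0,0,0,1]]'; python3 -m jog '[[0,0,0,0,0,0.176,0.6],[0,0,0,0,0,0.176,0.6],[0,0,0,0,0,0.176,0.6],[0,0,0,0,0,0.176,0.6],[0,0,0,0,0,0.176,0.6],[0,0,0,0,0,0.176,0.6],[0,0,0,0,0,0.176,0.6],[0,0,0,0,0,0.176,0.6],[0,0,0,0,0,0.176,0.6],[0,0,0,0,0,0.176,0.6],[0,0,0,0,0,0.176,0.6],[0,0,0,0,0,0.176,0.6],[0,0,0,0,0,0.176,0.6],[0,0,0,0,0,0.176,0.6],[0,0,0,0,0,0.176,0.6],[0,0,0,0,0,0.176,0.6],[0,0,0,0,0,0.176,0.6]]'
python3 -c "
from h import *
plan(jig2w(-.18,0,.023),JY-np.pi/2)
p=r.camera('wrist');zoom(p,'w1.png',0,0,640,480,1)
for t in ['low_front','mid_front','top_front','jig']: print(t,[(round(d['score'],2),[int(x) for x in d['rect']]) for d in r.search_frame(p,t)[:1]])
"
```

```text
time: 3.9
ee_pos: [0.4821, 0.0717, 0.2336]
eef_rot: [0.113, 0.994, 0.001, 0.0]
ft_force: [0.4, 0.4, -0.4]
width: 0.0872
time: 6.02
ee_pos: [0.4814, 0.0727, 0.2335]
eef_rot: [0.999, -0.042, -0.0, -0.0]
ft_force: [-0.8, 0.5, 0.3]
width: 0.0697
t 6.025 pos [0.4814 0.0727 0.2335] q [-0.75  0.01  0.51  1.84 -0.    1.3  -1.89] f [-0.8  0.5  0.3] w 0.0697
shift cm [ 0.12  0.04 21.05] norm 21.04953895712997
rotvec [-0.001  0.    -0.007]
shift in final frame [1.200e-01 2.000e-02 2.105e+01]
low_front []
mid_front []
top_front [(0.84, [231, 0, 400, 160])]
jig [(0.72, [205, 0, 423, 68])]
```

View pics/w1.png

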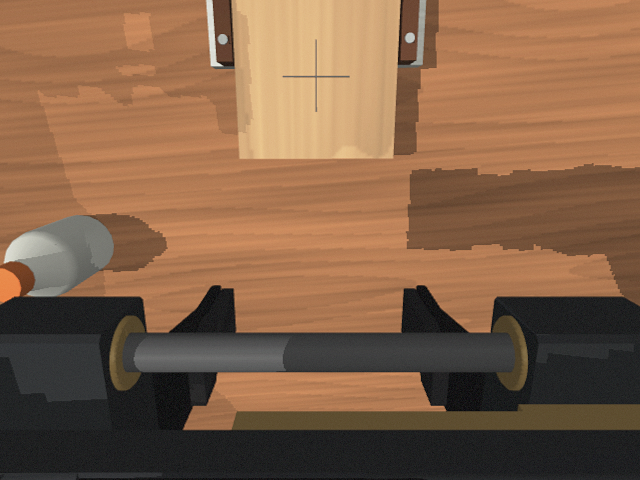

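The wrist view is square to the jig: the stack front edge is at row 158 (cols 239–394), the cheek screws at (222,39) and (410,38), and the glue is well left at (60,255). I'll go down in front of the stack.

```bash
python3 - <<'E'
from h import *
p=r.camera('wrist')
for u,v,z in [(239,158,.048),(394,158,.048),(222,39,.044),(410,38,.044)]:
    P=atz(p,u,v,z);print(np.round(P,4),np.round(w2jig(P),4))
E
python3 -m jog '[[0,0,3,0,0,0,0.6],[0,0,5,0,0,0,0.6],[0,0,5,0,0,0,0.6],[0,0,4,0,0,0,0.6],[0,0,2.5,0,0,0,0.6],[0,0,1.5,0,0,0,0.6],[0,0,0,0,0,0,0.6]]'
python3 -c "
from h import *
plan(jig2w(-.134,0,.023),JY-np.pi/2)"
```

```text
[0.5334 0.132  0.048 ] [-0.1338  0.0634  0.048 ]
[0.5244 0.0112 0.048 ] [-0.1335 -0.0578  0.048 ]
[0.6196 0.1345 0.044 ] [-0.0481  0.0725  0.044 ]
[ 0.61   -0.0034  0.044 ] [-0.0471 -0.0658  0.044 ]
time: 7.2
ee_pos: [0.4815, 0.0734, 0.0231]
eef_rot: [0.999, -0.038, -0.001, 0.0]
ft_force: [0.1, -0.6, -0.2]
width: 0.0699
t 7.2 pos [0.4815 0.0734 0.0231] q [-0.69  0.29  0.5   2.05 -0.18  0.84 -1.73] f [ 0.1 -0.6 -0.2] w 0.0699
shift cm [4.71 0.1  0.  ] norm 4.711969482737788
rotvec [0.001 0.001 0.001]
shift in final frame [4.71 0.1  0.01]
```

```bash
python3 -m jog '[[1,0,0,0,0,0,0.6],[1,0,0,0,0,0,0.6],[1,0,0,0,0,0,0.6],[0.3,0,0,0,0,0,0.6]]'; python3 -m jog '[[0.3,0,0,0,0,0,0.6],[0.3,0,0,0,0,0,0.6]]';python3 -m jog '[[0.3,0,0,0,0,0,0.6],[0.3,0,0,0,0,0,0.6]]'; python3 -c "
from h import *
plan(jig2w(-.1195,0,.023),JY-np.pi/2)
p=r.camera('side');zoom(p,'s3.png',180,200,350,310,4)
p=r.camera('wrist');zoom(p,'w3.png',0,0,640,480,1)"
```

```text
time: 7.7
ee_pos: [0.5158, 0.0709, 0.0238]
eef_rot: [0.999, -0.039, 0.0, -0.0]
ft_force: [0.1, 0.1, 0.4]
width: 0.0695
time: 7.95
ee_pos: [0.5206, 0.0705, 0.0234]
eef_rot: [0.999, -0.039, -0.0, -0.0]
ft_force: [-2.3, -0.2, 0.0]
width: 0.0696
time: 8.2
ee_pos: [0.5266, 0.0701, 0.0234]
eef_rot: [0.999, -0.039, -0.0, -0.0]
ft_force: [-2.2, 0.2, 1.2]
width: 0.0699
t 8.2 pos [0.5266 0.0701 0.0234] q [-0.64  0.38  0.49  1.94 -0.23  0.87 -1.68] f [-2.2  0.2  1.2] w 0.0699
shift cm [1.64 0.12 0.04] norm 1.6404362378685993
rotvec [-0.  0. -0.]
shift in final frame [1.64 0.12 0.04]
```

View pics/s3.png

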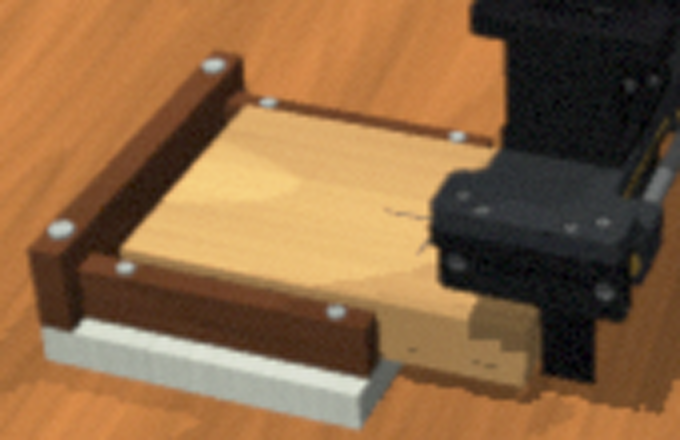

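View pics/w3.png

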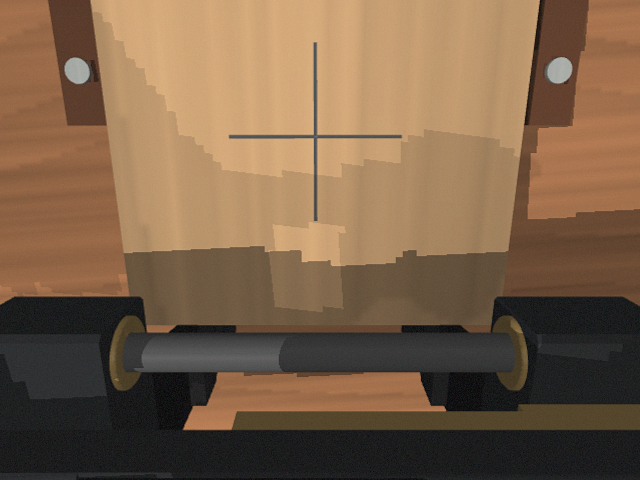

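The side view shows the fingers at the stack's front face (540,340 in the zoom), with the top blank already moving in. The wrist view shows it square. I'll keep pushing in small steps.

```bash
for i in 1; do python3 -m jog '[[0.3,0,0,0,0,0,0.6],[0.3,0,0,0,0,0,0.6],[0.2,0,0,0,0,0,0.6]]'; done; python3 -m jog '[[0.2,0,0,0,0,0,0.6],[0.2,0,0,0,0,0,0.6]]'; python3 -m jog '[[0.1,0,0,0,0,0,0.6],[0.1,0,0,0,0,0,0.6]]'; python3 -c "
from h import *
plan(jig2w(-.1195,0,.023),JY-np.pi/2)"
```

```text
time: 8.68
ee_pos: [0.5347, 0.0695, 0.0235]
eef_rot: [0.999, -0.039, -0.0, -0.0]
ft_force: [-3.5, 0.5, 1.9]
width: 0.0697
time: 8.93
ee_pos: [0.5388, 0.0692, 0.0235]
eef_rot: [0.999, -0.039, -0.0, -0.0]
ft_force: [-2.2, 1.0, 0.9]
width: 0.0694
time: 9.18
ee_pos: [0.5398, 0.0692, 0.0234]
eef_rot: [0.999, -0.038, -0.001, -0.0]
ft_force: [-8.9, 0.4, 4.5]
width: 0.0694
t 9.175 pos [0.5398 0.0692 0.0234] q [-0.62  0.41  0.49  1.91 -0.24  0.89 -1.66] f [-8.9  0.4  4.5] w 0.0694
shift cm [0.31 0.12 0.04] norm 0.3375444684801137
rotvec [-0.     0.002  0.   ]
shift in final frame [0.31 0.12 0.04]
```

```bash
python3 -m jog '[[0.1,0,0,0,0,0,0.6],[0.1,0,0,0,0,0,0.6]]'; python3 -m jog '[[0.1,0,0,0,0,0,0.6],[0,0,0,0,0,0,0.6]]'; python3 -c "
from h import *
plan(jig2w(-.1195,0,.023),JY-np.pi/2)
p=r.camera('side');zoom(p,'s4.png',180,200,350,310,4)
p=r.camera('top');zoom(p,'t4.png',240,150,340,270,5)"
```

```text
time: 9.43
ee_pos: [0.54, 0.0692, 0.0231]
eef_rot: [0.999, -0.038, -0.003, -0.0]
ft_force: [-18.0, 1.0, 13.2]
width: 0.0694
time: 9.68
ee_pos: [0.54, 0.0692, 0.0229]
eef_rot: [0.999, -0.038, -0.004, -0.0]
ft_force: [-19.5, 1.9, 14.1]
width: 0.0696
t 9.675 pos [0.54   0.0692 0.0229] q [-0.62  0.41  0.48  1.9  -0.24  0.89 -1.66] f [-19.5   1.9  14.1] w 0.0696
shift cm [ 0.3   0.13 -0.01] norm 0.32412160328988
rotvec [-0.     0.008  0.   ]
shift in final frame [ 0.3   0.13 -0.01]
```

View pics/s4.png

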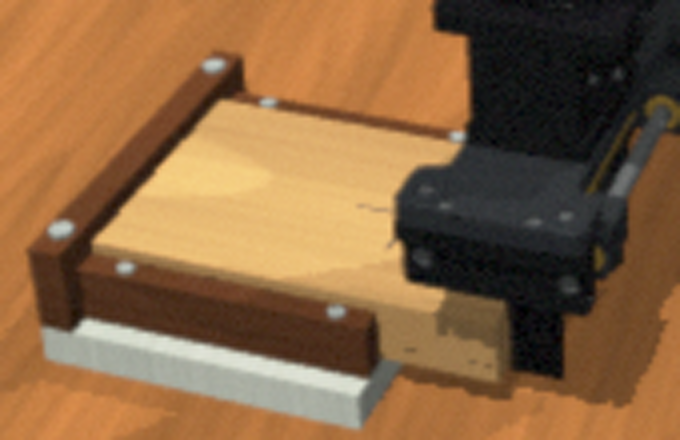

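View pics/t4.png

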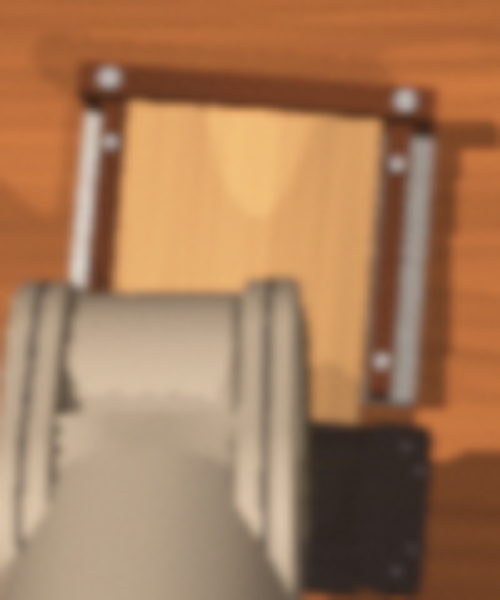

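```bash
python3 -m jog '[[-0.2,0,0,0,0,0,0.6],[-0.3,0,0,0,0,0,0.6],[-1,0,0,0,0,0,0.6],[-2,0,0,0,0,0,0.6],[-2.5,0,0,0,0,0,0.6],[0,0,-4,0,0,0,0.6],[0,0,-6,0,0,0,0.6],[0,0,-6,0,0,0,0.6],[0,0,0,0,0,0,0.6]]';python3 -c "
from h import *
plan([.4055,-.3126,.18],.2-np.pi/2)
p=r.camera('side');zoom(p,'s5.png',180,200,350,310,4)
p=r.camera('wrist');zoom(p,'w5.png',0,0,640,480,1)"
```

```text
time: 10.9
ee_pos: [0.4863, 0.0739, 0.1881]
eef_rot: [0.999, -0.039, 0.004, -0.002]
ft_force: [-0.2, -0.1, -0.7]
width: 0.0695
t 10.9 pos [0.4863 0.0739 0.1881] q [-0.76  0.05  0.54  1.9  -0.03  1.19 -1.86] f [-0.2 -0.1 -0.7] w 0.0695
shift cm [-5.06 39.16  0.59] norm 39.49222526841177
rotvec [-0.004 -0.008 -0.278]
shift in final frame [-15.59  36.27   0.81]
```

View pics/s5.png

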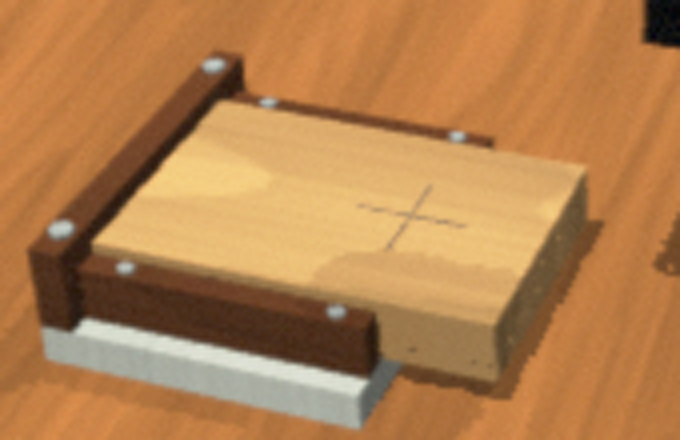

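View pics/w5.png

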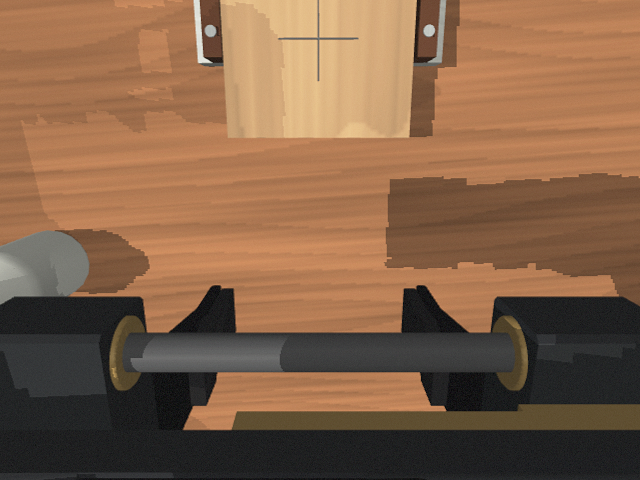

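Run:
```python
from h import *
p=r.camera('wrist')
zoom(p,'w6.png',180,0,460,150,2.8)
for u,v,z in [(200,63,.018),(441,63,.018),(228,137,.048),(410,136,.048),(210,31,.044),(429,31,.044)]:
    P=atz(p,u,v,z);print(np.round(P,4),np.round(w2jig(P),4))
```

```text
[0.6038 0.1473 0.018 ] [-0.0648  0.084   0.018 ]
[ 0.5908 -0.0196  0.018 ] [-0.065  -0.0834  0.018 ]
[0.5532 0.1283 0.048 ] [-0.1139  0.0613  0.048 ]
[0.5445 0.0089 0.048 ] [-0.1133 -0.0584  0.048 ]
[0.6179 0.1317 0.044 ] [-0.0496  0.0696  0.044 ]
[ 0.6072 -0.0049  0.044 ] [-0.0498 -0.0675  0.044 ]
```

View pics/w6.png

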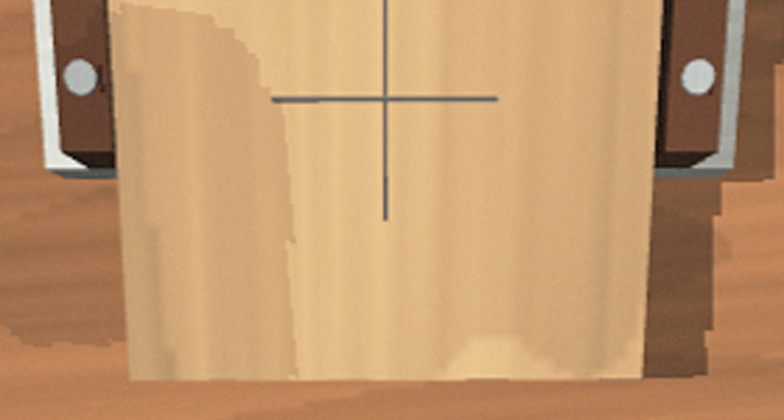

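The front edges are flush and the overhang measures about 50 mm in the wrist view (plate edge at row 60, blank front at row 136). The pushing motion also hit a hard stop, so the blanks are home. Next is the wedge.

```bash
sed -i 's/JO=np.array.*;JY/JO=np.array([0.659,0.0587,0]);JY/' h.py; python3 -m jog '[[-0.3,2,0,0,0,0,1],[-0.5,4,0,0,0,0,1],[-0.6,4.5,0,0,0,0,1],[-0.6,4.5,0,0,0,0,1],[-0.6,4.5,0,0,0,0,1],[-0.6,4.5,0,0,0,0,1],[-0.6,4.5,0,0,0,0,1],[-0.6,4.5,0,0,0,0,1],[-0.5,4,0,0,0,0,1],[-0.1,2,0,-0.002,-0.004,-0.14,1],[0,0,0,-0.002,-0.004,-0.14,1],[0,0,0,0,0,0,1]]';python3 -c "
from h import *
plan([.4055,-.3126,.12],.2-np.pi/2)
p=r.camera('wrist');zoom(p,'w7.png',0,0,640,480,1)
q=r.camera('side');zoom(q,'s7.png',340,80,500,220,4)
print(r.search_frame(p,'wedge_grip')[:1],r.search_frame(p,'wedge')[:1])"
```

```text
time: 12.55
ee_pos: [0.4024, -0.3123, 0.1826]
eef_rot: [0.995, 0.1, -0.005, 0.002]
ft_force: [0.6, -0.2, -0.4]
width: 0.0868
t 12.55 pos [ 0.4024 -0.3123  0.1826] q [-0.29  0.15  0.93  1.87 -0.12  1.2  -0.69] f [ 0.6 -0.2 -0.4] w 0.0868
shift cm [0.37 0.08 6.26] norm 6.267888394269729
rotvec [0.002 0.01  0.   ]
shift in final frame [0.3  0.09 6.26]
[] [{'rect': [289.1, 109.0, 351.3, 257.0], 'score': 0.95}]
```

View pics/w7.png

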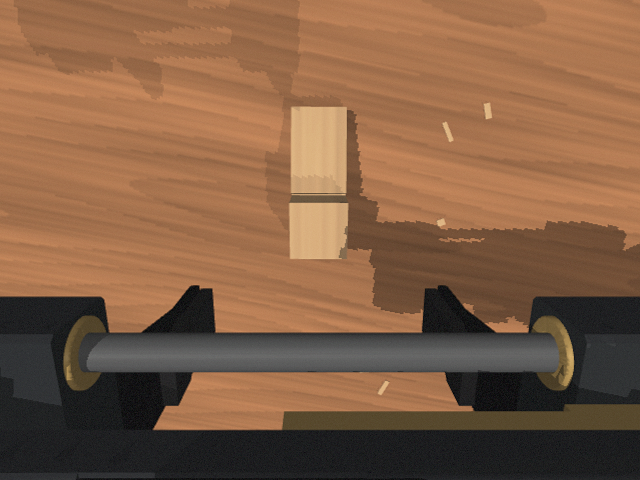

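View pics/s7.png

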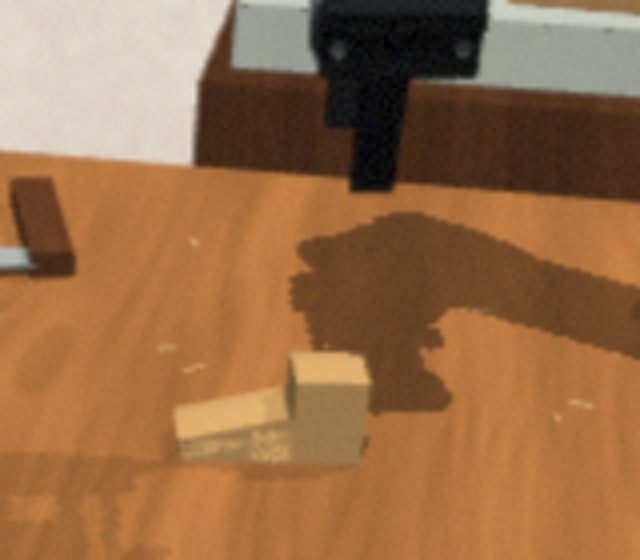

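The wrist view shows the wedge square to the tool: block top at cols 290–347, rows 203–259; ramp at rows 107–194, tip up. I'll check the block position from here.

Run:
```python
from h import *
p=r.camera('wrist')
c=[atz(p,u,v,.05) for u,v in [(290,203),(347,203),(348,259),(290,259)]]
print(np.round(c,4).tolist(),np.mean(c,0)); t=[atz(p,u,v,.013) for u,v in [(291,107),(347,107)]]; print(np.mean(t,0))
d=np.mean(t,0)-np.mean(c,0);print(np.arctan2(d[1],d[0]))
d=c[1]-c[2];e=c[0]-c[3];print(np.arctan2(d[1],d[0]),np.arctan2(e[1],e[0]))
plan([*np.mean(c,0)[:2],.020],.2-np.pi/2)
```

```text
[[0.4196, -0.2881, 0.05], [0.4272, -0.3261, 0.05], [0.3883, -0.3355, 0.05], [0.3801, -0.2954, 0.05]] [ 0.403797   -0.31127418  0.05      ]
[ 0.48532014 -0.29501897  0.013     ]
0.19681264768384943
0.23658682446432613 0.1811797289381342
t 12.8 pos [ 0.4037 -0.3115  0.1834] q [-0.29  0.14  0.93  1.86 -0.12  1.2  -0.69] f [0.  0.4 0.3] w 0.0868
shift cm [ 0.15 -0.06 16.33] norm 16.335378227512397
rotvec [0.002 0.008 0.001]
shift in final frame [ 1.000e-02 -2.000e-02  1.634e+01]
```

```bash
python3 -m jog '[[0.05,0,3,0.002,0.008,0,1],[0.05,0,4,0,0,0,1],[0,0,4,0,0,0,1],[0,0,3,0,0,0,1],[0,0,1.5,0,0,0,1],[0,0,0.8,0,0,0,1],[0,0,0,0,0,0,1]]'; python3 -c "
from h import *
plan([.4038,-.3113,.020],.2-np.pi/2)"
```

```text
time: 13.68
ee_pos: [0.4049, -0.3118, 0.0208]
eef_rot: [0.995, 0.101, -0.0, 0.001]
ft_force: [-0.4, -0.4, 0.5]
width: 0.0872
t 13.675 pos [ 0.4049 -0.3118  0.0208] q [-0.13  0.42  0.81  2.01 -0.39  0.88 -0.47] f [-0.4 -0.4  0.5] w 0.0872
shift cm [-0.1  -0.07  0.08] norm 0.14478854042636144
rotvec [0.001 0.    0.003]
shift in final frame [-0.1  -0.07  0.08]
```

```bash
python3 -m jog '[[0,0,0,0,0,0,-1],[0,0,0,0,0,0,-1],[0,0,0,0,0,0,-1],[0,0,0,0,0,0,-1],[0,0,0,0,0,0,-1],[0,0,0,0,0,0,-1],[0,0,0,0,0,0,-1],[0,0,0,0,0,0,-1]]' 30;  python3 -c "
from h import *
plan(jig2w(-.235,0,.05),JY-np.pi/2)"
```

```text
time: 14.68
ee_pos: [0.4046, -0.3116, 0.0205]
eef_rot: [0.995, 0.101, -0.0, 0.0]
ft_force: [-0.1, 0.2, -0.1]
width: 0.0398
t 14.675 pos [ 0.4046 -0.3116  0.0205] q [-0.13  0.42  0.81  2.01 -0.39  0.88 -0.47] f [-0.1  0.2 -0.1] w 0.0398
shift cm [  9.79 -37.64  -2.98] norm 39.00346063543249
rotvec [0.001 0.    0.28 ]
shift in final frame [ -0.99 -38.88  -2.95]
```

```bash
python3 -m jog '[[0,0,-1,0,0,0,-1],[0,0,-2,0,0,0,-1],[0,0,-1,0.0005,0,0.14,-1],[0,0,0,0.0005,0,0.14,-1],[0,-2,0,0,0,0,-1],[0.3,-4,0,0,0,0,-1],[0.3,-4,0,0,0,0,-1],[0.3,-4,0,0,0,0,-1],[0,-4,0,0,0,0,-1],[0,-4,0,0,0,0,-1],[0,-4,0,0,0,0,-1],[0,-4,0,0,0,0,-1],[-0.3,-4,0,0,0,0,-1],[-0.3,-3,0,0,0,0,-1],[-0.3,-1.9,0,0,0,0,-1],[0,0,0,0,0,0,-1]]';python3 -c "
from h import *
plan(jig2w(-.225,0,.0205),JY-np.pi/2)
p=r.camera('wrist');zoom(p,'w8.png',0,0,640,480,1)
q=r.camera('side');zoom(q,'s8.png',180,180,460,320,2.8)"
```

```text
time: 16.68
ee_pos: [0.435, 0.0774, 0.0615]
eef_rot: [0.999, -0.037, 0.0, -0.001]
ft_force: [0.3, -1.5, -1.2]
width: 0.04
t 16.675 pos [0.435  0.0774 0.0615] q [-1.04  0.13  0.81  2.15 -0.12  0.9  -1.8 ] f [ 0.3 -1.5 -1.2] w 0.04
shift cm [-0.03  0.15  4.1 ] norm 4.106333571019802
rotvec [-0.001 -0.001  0.002]
shift in final frame [-0.02  0.14  4.1 ]
```

View pics/w8.png

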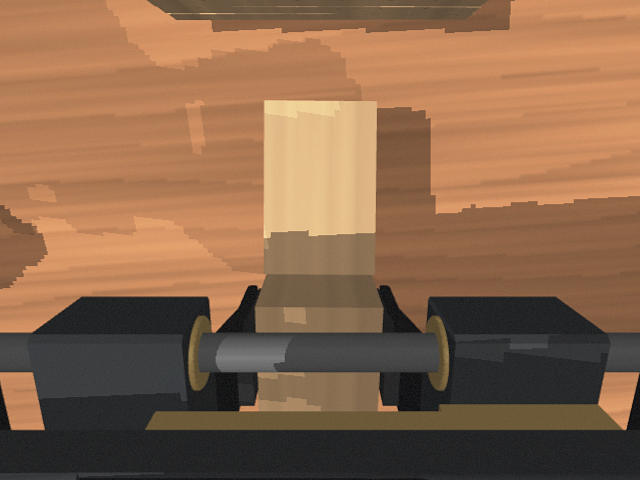

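View pics/s8.png

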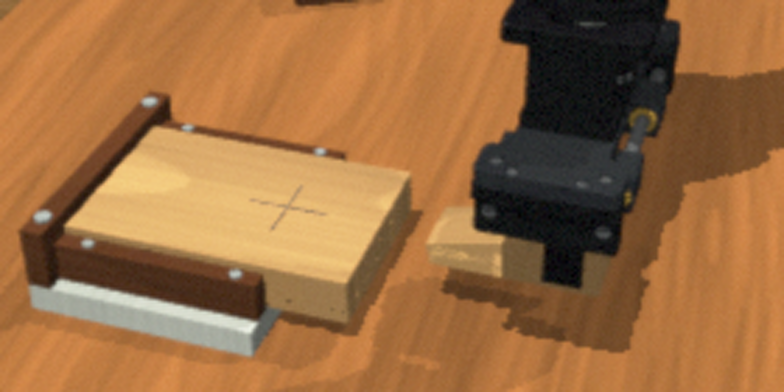

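The wedge is held straight (tip edge at row 101, cols 264–377), centred in front of the stack, whose front edge shows at rows 0–20. I'll lower it to the bench.

```bash
python3 -m jog '[[0,0.1,1.5,0,0,0,-1],[0,0.05,1.2,0,0,0,-1],[0,0,0.7,0,0,0,-1],[0,0,0.4,0,0,0,-1],[0,0,0.2,0,0,0,-1],[0,0,0,0,0,0,-1]]';python3 -c "
from h import *
plan(jig2w(-.157,0,.0205),JY-np.pi/2)
p=r.camera('wrist');zoom(p,'w9.png',0,0,640,480,1)
for u,v in [(264,101),(377,101)]: pass
q=r.camera('side');zoom(q,'s9.png',180,180,460,320,2.8)"
```

```text
time: 17.52
ee_pos: [0.4347, 0.0747, 0.0207]
eef_rot: [0.999, -0.039, -0.0, -0.0]
ft_force: [0.5, 0.6, -1.2]
width: 0.0399
t 17.525 pos [0.4347 0.0747 0.0207] q [-0.99  0.23  0.78  2.18 -0.23  0.81 -1.71] f [ 0.5  0.6 -1.2] w 0.0399
shift cm [ 6.78 -0.13  0.02] norm 6.783883906625412
rotvec [-0.  0. -0.]
shift in final frame [ 6.78 -0.13  0.02]
```

View pics/w9.png

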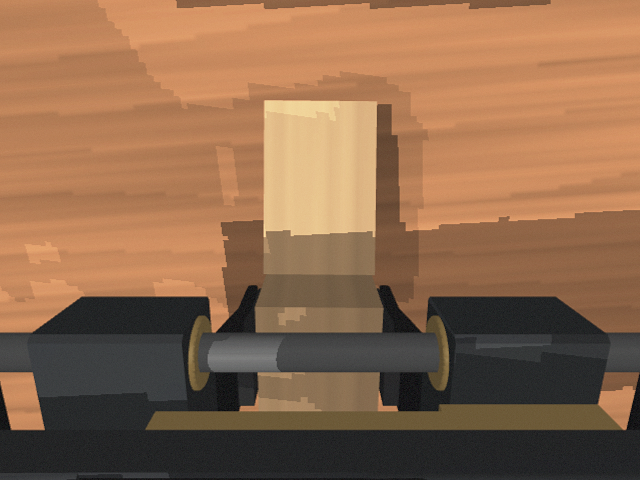

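View pics/s9.png

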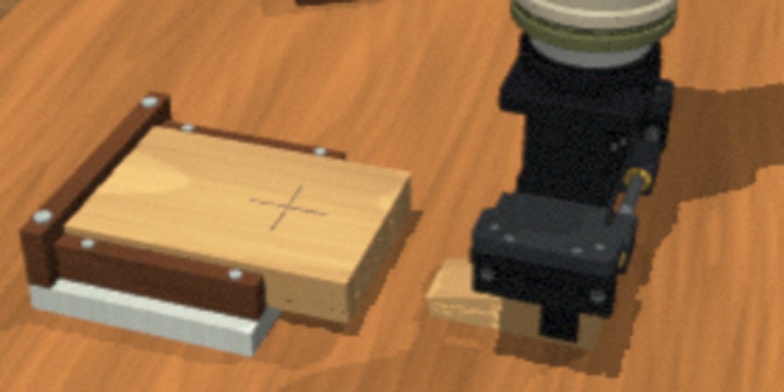

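```bash
python3 -m jog '[[0,0,0.1,0,0,0,-1],[0,0,0.05,0,0,0,-1]]'
python3 - <<'E'
from h import *
p=r.camera('wrist')
t=np.mean([atz(p,u,100.5,.013) for u in (264,377)],0); s=r.read_state()
print("tip",w2jig(t),"tcp",w2jig(s["ee_pos"]))
plan(jig2w(-.157,0,.0205),JY-np.pi/2)
E
```

```text
time: 17.88
ee_pos: [0.4348, 0.0749, 0.0203]
eef_rot: [0.999, -0.039, -0.001, -0.001]
ft_force: [-12.6, -3.7, 38.0]
width: 0.0399
tip [-0.14369351 -0.00152994  0.013     ] tcp [-0.22484164 -0.00106723  0.02033483]
t 17.925 pos [0.4347 0.0749 0.0203] q [-0.99  0.23  0.78  2.18 -0.23  0.81 -1.71] f [-12.3  -2.2  30.3] w 0.0398
shift cm [ 6.78 -0.11 -0.03] norm 6.785023893333559
rotvec [-0.001  0.001 -0.   ]
shift in final frame [ 6.78 -0.11 -0.02]
```

```bash
python3 -m jog '[[0,0,-0.1,0,0,0,-1],[0,0,0,0,0,0,-1]]'; python3 -m jog '[[0.5,0,0,0,0,0,-1],[0.8,0,0,0,0,0,-1],[0.8,0,0,0,0,0,-1],[0.8,0,0,0,0,0,-1],[0.8,0,0,0,0,0,-1],[0.8,0,0,0,0,0,-1],[0,0,0,0,0,0,-1]]'
python3 - <<'E'
from h import *
plan(jig2w(-.157,0,.0205),JY-np.pi/2)
p=r.camera('wrist');zoom(p,'w10.png',0,0,640,480,1)
q=r.camera('side');zoom(q,'s10.png',200,200,380,310,4)
E
```

```text
time: 18.18
ee_pos: [0.4348, 0.0749, 0.0204]
eef_rot: [0.999, -0.039, 0.0, -0.0]
ft_force: [-2.1, -0.1, 7.6]
width: 0.0397
time: 19.05
ee_pos: [0.4803, 0.0716, 0.0205]
eef_rot: [0.999, -0.039, 0.0, -0.0]
ft_force: [0.9, 0.9, 4.6]
width: 0.0399
t 19.05 pos [0.4803 0.0716 0.0205] q [-0.91  0.34  0.75  2.07 -0.31  0.84 -1.62] f [0.9 0.9 4.6] w 0.0399
shift cm [ 2.21 -0.09 -0.  ] norm 2.21651686327919
rotvec [-0.001 -0.001 -0.   ]
shift in final frame [ 2.21 -0.09 -0.  ]
```

View pics/w10.png

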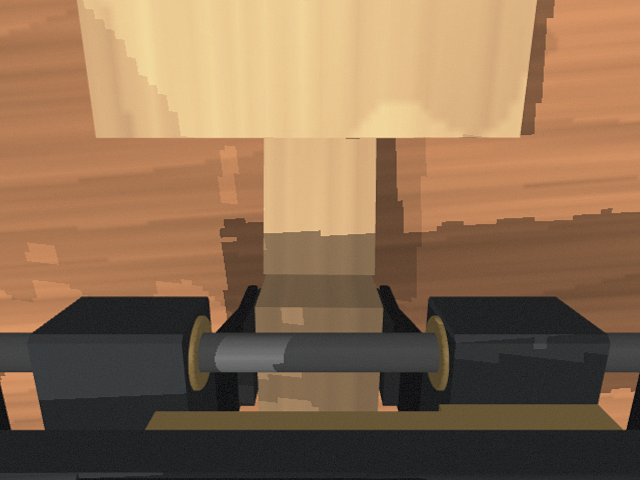

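View pics/s10.png

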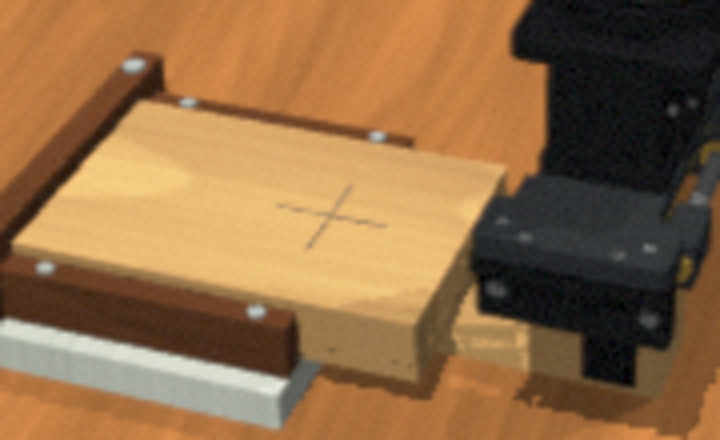

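```bash
python3 -m jog '[[0.3,0,0,0,0,0,-1],[0.2,0,0,0,0,0,-1]]'; for i in 1; do python3 -m jog '[[0.1,0,0,0,0,0,-1],[0.1,0,0,0,0,0,-1]]'; done;  python3 -m jog '[[0.1,0,0,0,0,0,-1],[0.1,0,0,0,0,0,-1]]';python3 -m jog '[[0.1,0,0,0,0,0,-1],[0.1,0,0,0,0,0,-1]]'; python3 -c "
from h import *
plan(jig2w(-.157,0,.0205),JY-np.pi/2)"
```

```text
time: 19.4
ee_pos: [0.4837, 0.0713, 0.0204]
eef_rot: [0.999, -0.038, -0.001, -0.001]
ft_force: [-8.4, 0.9, 17.5]
width: 0.0395
time: 19.65
ee_pos: [0.4856, 0.0711, 0.0204]
eef_rot: [0.999, -0.038, -0.001, -0.001]
ft_force: [-9.7, 0.7, 17.4]
width: 0.0397
time: 19.9
ee_pos: [0.4876, 0.071, 0.0204]
eef_rot: [0.999, -0.038, -0.001, -0.001]
ft_force: [-9.3, 1.2, 16.1]
width: 0.0394
time: 20.15
ee_pos: [0.489, 0.0709, 0.0204]
eef_rot: [0.999, -0.038, -0.002, -0.001]
ft_force: [-13.0, 1.3, 22.0]
width: 0.0399
t 20.15 pos [0.489  0.0709 0.0204] q [-0.89  0.36  0.75  2.04 -0.33  0.86 -1.6 ] f [-13.    1.3  22. ] w 0.0399
shift cm [ 1.35 -0.09 -0.02] norm 1.3514705419578048
rotvec [-0.001  0.004  0.   ]
shift in final frame [ 1.35 -0.09 -0.01]
```

```bash
python3 -m jog '[[0,0,-0.04,0,0,0,-1],[0,0,0,0,0,0,-1]]'; python3 -m jog '[[0.1,0,0,0,0,0,-1],[0.1,0,0,0,0,0,-1],[0.1,0,0,0,0,0,-1]]';python3 -m jog '[[0.1,0,0,0,0,0,-1],[0.1,0,0,0,0,0,-1]]'; python3 -c "
from h import *
plan(jig2w(-.157,0,.0205),JY-np.pi/2)
p=r.camera('wrist');zoom(p,'w11.png',0,0,640,480,1)
q=r.camera('side');zoom(q,'s11.png',200,200,380,310,4)"
```

```text
time: 20.4
ee_pos: [0.489, 0.0709, 0.0204]
eef_rot: [0.999, -0.038, -0.002, -0.0]
ft_force: [-10.0, 0.7, 12.5]
width: 0.0398
time: 20.78
ee_pos: [0.4916, 0.0706, 0.0204]
eef_rot: [0.999, -0.038, -0.002, -0.0]
ft_force: [-12.8, 1.4, 16.5]
width: 0.0399
time: 21.02
ee_pos: [0.4936, 0.0705, 0.0204]
eef_rot: [0.999, -0.038, -0.002, -0.0]
ft_force: [-11.3, 0.9, 16.4]
width: 0.0399
t 21.025 pos [0.4936 0.0705 0.0204] q [-0.88  0.37  0.74  2.03 -0.33  0.86 -1.6 ] f [-11.3   0.9  16.4] w 0.0399
shift cm [ 0.88 -0.1  -0.01] norm 0.8902067918504135
rotvec [-0.001  0.004  0.   ]
shift in final frame [ 0.88 -0.1  -0.01]
```

View pics/s11.png

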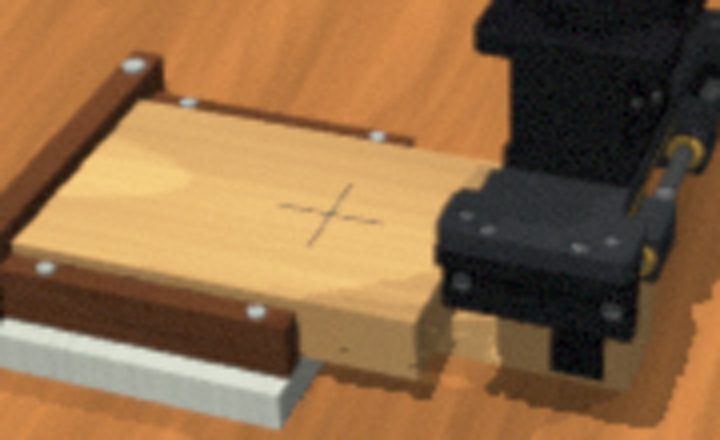

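View pics/w11.png

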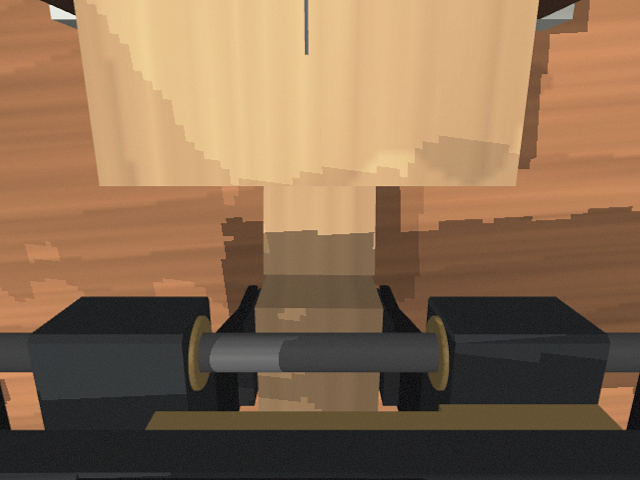

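```bash
python3 -m jog '[[0.1,0,0,0,0,0,-1],[0.1,0,0,0,0,0,-1],[0.1,0,0,0,0,0,-1],[0.1,0,0,0,0,0,-1]]';python3 -m jog '[[0.1,0,0,0,0,0,-1],[0.1,0,0,0,0,0,-1],[0.1,0,0,0,0,0,-1],[0.1,0,0,0,0,0,-1],[0,0,0,0,0,0,-1]]'; python3 -c "
from h import *
plan(jig2w(-.157,0,.0205),JY-np.pi/2)
p=r.camera('wrist');zoom(p,'w12.png',0,0,640,480,1)
q=r.camera('side');zoom(q,'s12.png',200,200,380,310,4)"
```

```text
time: 21.62
ee_pos: [0.4976, 0.0701, 0.0204]
eef_rot: [0.999, -0.038, -0.002, -0.0]
ft_force: [-12.4, -0.3, 16.5]
width: 0.0399
time: 22.25
ee_pos: [0.5018, 0.0699, 0.0204]
eef_rot: [0.999, -0.038, -0.002, -0.0]
ft_force: [-10.9, 1.1, 15.2]
width: 0.0394
t 22.25 pos [0.5018 0.0699 0.0204] q [-0.86  0.39  0.74  2.01 -0.34  0.87 -1.58] f [-10.9   1.1  15.2] w 0.0394
shift cm [ 0.06 -0.1  -0.01] norm 0.1169031374196241
rotvec [-0.001  0.004  0.   ]
shift in final frame [ 0.06 -0.1  -0.01]
```

View pics/s12.png

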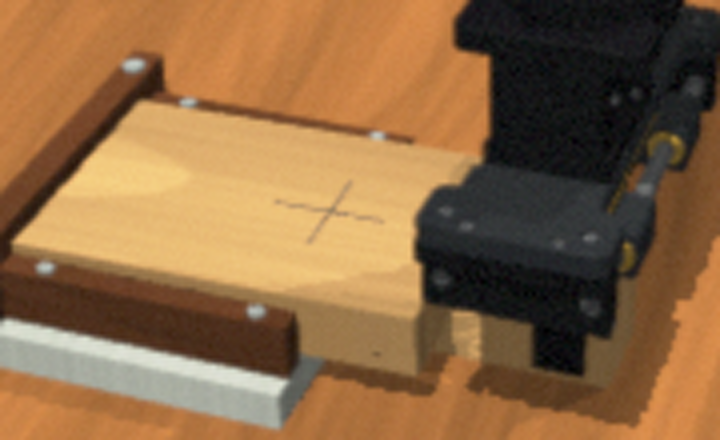

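View pics/w12.png

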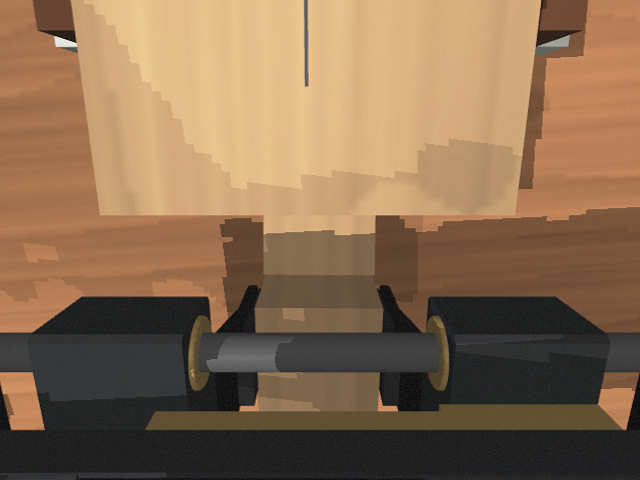

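Run:
```python
from h import *
import cv2
a=cv2.imread('pics/s10.png');b=cv2.imread('pics/s12.png');c=cv2.imread('pics/s11.png')
for x0,y0,x1,y1 in [(380,350,440,400),(395,340,430,395),(270,190,390,250)]:
    t=a[y0:y1,x0:x1]
    for n,im in (('s11',c),('s12',b)):
        m=cv2.matchTemplate(im[y0-20:y1+20,x0-20:x1+20],t,cv2.TM_CCOEFF_NORMED);_,v,_,l=cv2.minMaxLoc(m);print(n,(l[0]-20,l[1]-20),round(v,3))
q=r.camera('side')
for xj in (-.110,):
    A=proj(q,jig2w(xj,.06,.018));B=proj(q,jig2w(xj,.06,.0215));print("3.5mm lift in zoom px",(B-A)*4,"corner zoom px",(A-[200,200])*4)
# mark on top (cross centre): 
p=r.camera('wrist');g=cv2.cvtColor(p["frame"],cv2.COLOR_RGB2GRAY)
zoom(p,'w13.png',70,170,210,240,5);zoom(p,'w14.png',430,170,570,240,5)
P=w2jig(np.mean([atz(p,u,214.5,.0515) for u in(99.5,518)],0));print("front edge jig",P)
for z in (.048,.050,.0515,.053): print(z,np.linalg.norm(atz(p,99.5,214.5,z)-atz(p,518.5,214.5,z)))
```

```text
s11 (0, -2) 0.953
s12 (0, -4) 0.94
s11 (-1, -3) 0.968
s12 (0, -5) 0.974
s11 (0, -1) 0.856
s12 (0, -4) 0.929
3.5mm lift in zoom px [-0.16447596 -6.71899988] corner zoom px [419.14744334 381.33177475]
front edge jig [-0.10953389  0.0021324   0.0515    ]
0.048 0.12472718330458016
0.05 0.1227096780289148
0.0515 0.12119654907216576
0.053 0.11968342011541676
```

View pics/w13.png

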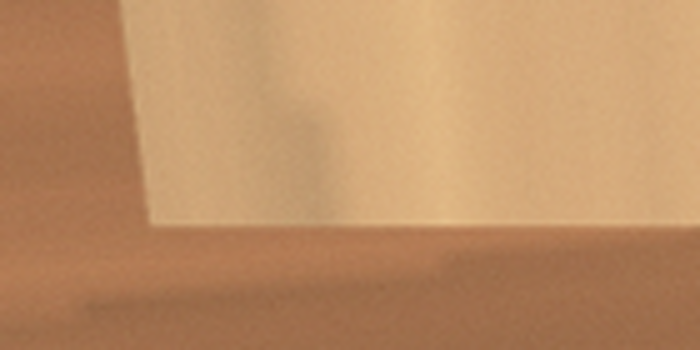

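View pics/w14.png

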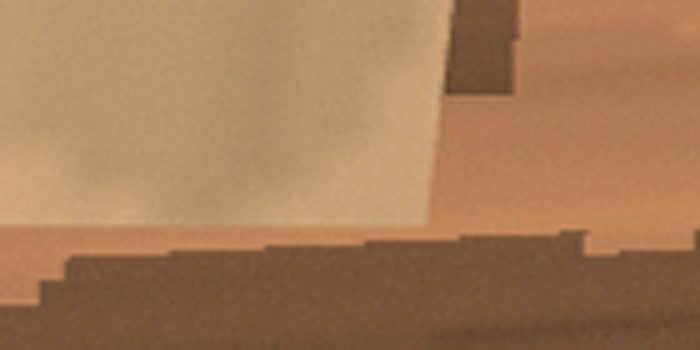

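Run:
```python
from h import *
w=cv2.imread('pics/w10.png');v=cv2.imread('pics/w12.png')
cv2.imwrite('pics/w15.png',np.vstack([cv2.resize(np.hstack([im[y-30:y+10,80:130],im[y-30:y+10,490:540]]),None,fx=7,fy=7,interpolation=cv2.INTER_CUBIC) for im,y in ((w,137),(v,215))]))
# subpixel side lift by ECC on the front-left end region
a=cv2.imread('pics/s10.png',0).astype(np.float32);
for n in('s11','s12'):
    b=cv2.imread(f'pics/{n}.png',0).astype(np.float32)
    for (x0,y0,x1,y1) in [(370,345,440,400),(330,340,425,395)]:
        M=np.eye(2,3,dtype=np.float32)
        try:
            cc,M=cv2.findTransformECC(a[y0:y1,x0:x1],b[y0:y1,x0:x1],M,cv2.MOTION_TRANSLATION,(3,200,1e-6),None,5);print(n,cc,M[:,2], "mm",-M[1,2]*3.5/6.72)
        except Exception as e: print(n,'fail')
```

```text
s11 0.9654410460921645 [ 0.0092641 -1.8071125] mm 0.9412044
s11 0.9555560981282797 [ 0.5816842 -1.2204481] mm 0.63565004
s12 0.9265910677981358 [ 0.3487094 -3.8267848] mm 1.9931172
s12 0.9603605691754348 [ 0.5096656 -3.8421612] mm 2.0011256
```

View pics/w15.png

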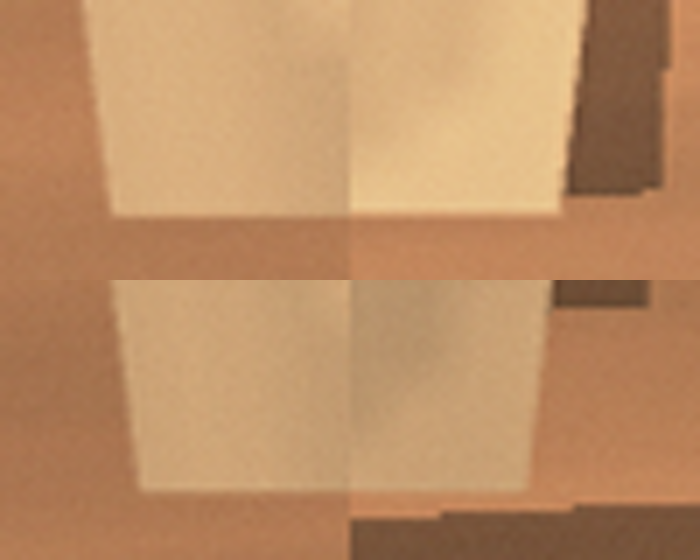

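Run:
```python
from h import *
from scipy.optimize import brentq
p=r.camera('wrist'); s=r.read_state(); 
def Z(p,u0,u1,v): return brentq(lambda z:np.linalg.norm(atz(p,u0,v,z)-atz(p,u1,v,z))-.12,.03,.07)
z=Z(p,100,515.4,215);print("now",z, w2jig(atz(p,307,215,z)))
q=dict(p);T=np.array(p["camera_from_world"]);R=T[:3,:3];c=-R.T@T[:3,3]+np.array([.4803,.0716,.0205])-s["ee_pos"]
# also rotation change (~.004 rad pitch) neglected
T2=T.copy();T2[:3,3]=-R@c;q["camera_from_world"]=T2
z=Z(q,96,520.3,137.3);print("before",z,w2jig(atz(q,307,137.3,z)))
```

```text
now 0.051696275993766694 [-0.10963928  0.00259969  0.05169628]
before 0.048201424131145046 [-0.1095294   0.002643    0.04820142]
```

```bash
python3 -m jog '[[0,0,0,0,0,0,-1],[0,0,0,0,0,0,-1],[0,0,0,0,0,0,-1],[0,0,0,0,0,0,-1]]'
python3 - <<'E'
from h import *
p=r.camera('top');zoom(p,'t16.png',110,140,490,330,2)
E
```

```text
time: 23.0
ee_pos: [0.5018, 0.0698, 0.0204]
eef_rot: [0.999, -0.038, -0.002, -0.0]
ft_force: [-10.5, 1.2, 14.9]
width: 0.0397
```

View pics/t16.png

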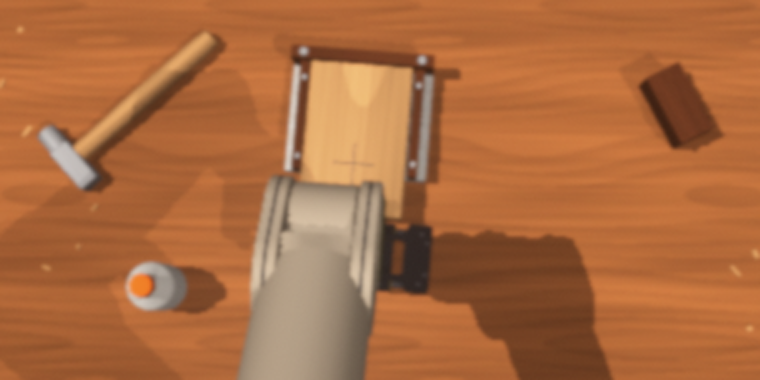

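The top view shows the stack against the fence (zoom row 60), and the glue (155,287), hammer and offcut where they were. Everything is steady, so I'm handing in.

```bash
python3 -c "
from bench import r
print(r.close_job())"
```

```text
the job is handed in; nothing more can be done
None
```

The job is handed in with the stack home against the fence and its front edge wedged up by about 3.5 mm. The hand-in gave no verdict, so whether it passed is not confirmed.

**What I did:** I pushed the three front edges with both half-open fingers until they met a hard stop at about 20 N. I then gripped the wedge by its block (jaws at 40 mm, 30 N grip command), set it flat in front of the jig and slid it under the overhang. I finished at 23 s of the 58 s, still gripping it.

**Last checks:**
- **Stack:** before the wedge went in, the front edges were flush with about 50 mm overhang. At the end the top blank's front edge measured -0.1096 m in the jig frame. My jig origin had been shifted about 3 mm to match that contact and the overhang, so this is not an independent check.
- **Lift:** about 3.5 mm from the blank's apparent width in the wrist view, and about 3.4 mm worked out from the wedge's position.
- **Disagreement:** image matching in the side view gave only 2 to 2.4 mm. I think it reads low because its patches include fixed background. All of these values are inside the 1.5 to 6 mm limit.
- **Forces:** the force was steady before hand-in, at about 11 N along the push and 15 N vertical from pressing the wedge onto the bench.
- **Clearance:** the pictures and geometry showed the robot clear of the blanks. In the top view the glue bottle, hammer and offcut looked unmoved, judged by eye only.

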